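Gauge a coin-slide casting under the bridge bar

TASK

Check the height of the coin-slide casting, the one with the upright coin fins: lay it flat on the plate of the bridge gauge and slide it along the plate, fins first from the end nearer the robot, under the fixed bar, with a light hand and never forcing it against the bar. If it clears, slide it on until the fins stand wholly beyond the bar and leave it lying there on the plate; if the fins catch on the bar, draw it back and lay it gently, flat and right way up, in the rework tray. Do not lift it over the bar, and leave the other things on the bench where they are.

Things in the scene. Friction and masses are not known exactly. Their poses are not given: they have to be found in the camera images.
- casting: Coin-slide casting to be checked: bright metal, loose, 0.28 to 0.43 kg. Low tongue 120 mm long (own x), 46 wide (y), flanks 20 high; origin at the centre of its underside, z up. Six thin upright fins stand on it over x = 18 to 54 mm. The low tail (x = -60 to 10) can be held from above across the 46 mm width and stay held while the fins go under the bar.
- fin_heel (a point): Rear foot of the fins: 18 mm ahead of the casting's origin along its x, 20 mm above its underside. The comb of fins is 35 mm wide; its tops are 36 mm above the underside if pressed home, but it may stand up to 6 mm proud (42 mm). How far differs from start to start and is not measured. It is rigid: it does not yield to the bar.
- gauge: Bridge gauge, fixed: a ground steel plate 240 mm long (own x) and 130 mm wide (own y), its flat top 16 mm above the bench, with a metal bar across it on two pillars. Origin at bench level under the plate's centre; x points from the entry end (the longer run of plate, towards the robot) to the far end, z up. There is no fence or stop on the plate.
- bridge: The gauge's fixed cross bar and its two pillars. Its origin and axes coincide with the gauge's; see bar_mid for the bar itself.
- bar_mid (a point): Centre of the bar's underside: 30 mm towards +x from the gauge's origin, 54 mm above the bench, 38 mm above the plate. The bar runs along the gauge's y, reaches 7 mm either side of this point in x, and is 10 mm thick (top 64 mm above the bench, nothing over 66). Pillars 20 mm round, 52 mm either side, 84 mm free between. Axes as the gauge's.
- rework_tray: Rework tray, fixed: an open dark sheet-steel tray, outside 210 mm (own x) by 130 mm (own y), 26 mm high, walls and floor 4 mm thick; origin at the centre of its underside on the bench. The casting lies in it lengthwise, either way round.
- bare_tongue: Bystander: a tongue without fins, 120 x 46 x 20 mm, lying towards the back of the bench. Leave alone.
- face_plate: Bystander: open rectangular plated frame 96 x 75 x 6 mm, lying flat. Leave alone.
- screwdriver: Bystander: screwdriver lying near the robot. Leave alone.
- screw_jar: Bystander: glass jar with a lid, 60 mm wide, 75 mm high. Leave alone.
- oil_bottle: Bystander: slim white bottle, 42 mm wide, 120 mm high. Leave alone.
- padlock: Bystander: padlock lying flat, 44 x 50 x 20 mm plus shackle. Leave alone.
- coin_tube: Bystander: standing coin tube, 34 mm wide, 68 mm high. Leave alone.
Mind the look-alikes: they are no part of the job. Leave any black look-alike of the casting alone.

How it is judged:
By the outcome, as a careful person would: the job done as asked, in the order asked, and still so for the second after the job is handed in, with the robot touching nothing.
It also fails if it takes over 53 s, if anything falls off the work surface, if the arm or the gripper's body presses on something with over 40 N, if the wrist force passes 120 N, or if a joint passes its speed limit or range.

ROBOT

A 6-joint arm with a two-finger parallel gripper is mounted at the origin on the work surface. World frame = base frame: x ahead of the robot, y to its left, z up, the work surface at z = 0. Lengths are in m, angles in rad, forces in N, time in s.
With the tool pointing down it reaches from about 0.35 to 0.775 m from the base axis. Payload 7.3 kg.
Tool frame: the origin (TCP) lies midway between the tips of the shut fingers; the grasp point (between the pads) lies 19 mm behind it (robot.tcp_to_grasp is the distance from the TCP to the grasp point, in m); x points along the fingers, z is the direction in which the jaws open and shut, and the axes are right-handed (so a half turn about x gives the same grasp; the last joint's range is limited). The gripper opens to 92 mm and grips with 3 to 60 N. Pads are 19 mm wide; open, the fingers measure 130 mm over their backs; the gripper's body (75 mm by 190 mm) begins 47 mm behind the grasp point.
Start: joints at [0.974, 0.342, 1.524, -0, 1.275, -0.146], TCP at [0.229, 0.473, 0.227] pointing down, gripper open.
Joint ranges: [-2.53, 2.53], [-0.77, 2.02], [0.04, 2.7], [-1, 4.14], [0.28, 2.66], [-3.11, 3.11]. Speed limits (rad/s): [2.57, 2.57, 3.14, 3.14, 3.14, 3.14].

INTERFACE

Orientations are given as [roll, pitch, yaw] about the fixed x, y, z axes, in that order (R = Rz(yaw) Ry(pitch) Rx(roll)).
In Python, from cell import robot gives the robot as it stands.
- The arm moves only by the tool move_arm, never from a script. Its argument "deltas" is a list of rows, each an object with "dp": the shift along the tool's x, y, z in m, a list of three; "turn": the turn, a rotation vector about the tool's x, y, z in degrees, a list of three. A call has 1 to 10 rows; each row is the pose to reach, as a shift and turn from the pose commanded when the call began, along the tool's axes at that moment; what a row does not reach only later rows make up. A row lasts 1/10 s, in which the tool goes at most 50 mm and 8.59 degrees, less where a joint would pass 70% of its speed; a pose out of reach is approached as far as the arm can. A call with a gripper value outside its range is refused whole. "hand" is the finger opening in m, from 0 to 0.0918, set as the call begins (left out, the last holds). The fingers move at their own pace and stop on an object; "squeeze" is the grip in N (left out, the last holds). Time passes only in rows, so rows that repeat a pose let the fingers close. It gives the time, the measured TCP pose, the force and the opening at its end, in the units of the state.
- robot.observe(): the state, without advancing time (a new reading comes with each control period).
- robot.read_camera(name): name is "side" or "top" or "wrist"; returns (picture, depth): 400x640x3 uint8, red, green, blue; 400x640 float32, m along the optical axis (not along the pixel's ray), 0 where there is no reading.
- robot.camera_info(name): a dict with "fx", "fy", "cx", "cy" (pixels), "R" (3x3) and "t" (3): a world point X has camera coordinates R X + t. Camera axes: x right, y down, z forward; pixel columns grow to the right and rows downward; lengths in m; the calibration is good to about 2 mm. A picture is of the moment at which its call begins: read the wrist's pose just before it. camera_info takes no time and is no camera call; for the wrist camera it gives the pose at the moment of the call.
- robot.hand_in(): hands the job in, once; it reports no verdict.
The state is a dict: "time": time; "qpos": joint angles; "qvel": joint speeds; "joint_efforts": joint torques, N m; "tool_pos": TCP position; "tool_rot": TCP orientation; "contact_force": force on the tool from outside, world axes, zero at the start; "torque": the same for the moment, N m; "opening": finger opening in m.
Only numpy, scipy, OpenCV 4.12 (cv2) and the standard library are available. Lean on these libraries where they do the work, as an engineer would, in place of code of your own. Each camera call takes 0.05 s, during which the arm holds its last target.

## Working session

There is one attempt and no reset: what is moved stays moved. The work goes in short steps, Python scripts to look and compute and a tool call to move; the robot and the scene stay as the last step left them, time stands still between calls to the robot, and variables do not carry over. Pictures are saved under pics/ and viewed, and the job is handed in when it is done.

Besides the shell and the picture viewer there is one more tool, called after "Emit:" as name([rows], argument=value, ...), one row to a line, values as JSON. move_arm: Moves the arm, as the interface text tells. Its arguments: {"type":"object","properties":{"deltas":{"type":"array"},"hand":{"type":"number"},"squeeze":{"type":"number"}},"required":["deltas"]}

```bash
ls; mkdir -p pics; cat > h.py <<'E'
import numpy as np,cv2
from cell import robot
def snap(n,tag):
    ci=robot.camera_info(n); p,d=robot.read_camera(n)
    np.savez(f'pics/{tag}.npz',p=p,d=d,K=[ci['fx'],ci['fy'],ci['cx'],ci['cy']],R=ci['R'],t=ci['t'])
    cv2.imwrite(f'pics/{tag}.png',p[:,:,::-1]); return load(tag)
def load(tag): return np.load(f'pics/{tag}.npz')
def pts(z):
    fx,fy,cx,cy=z['K'];d=z['d'];v,u=np.mgrid[:d.shape[0],:d.shape[1]]
    c=np.stack([(u-cx)/fx*d,(v-cy)/fy*d,d],-1)
    w=(c-np.ravel(z['t']))@z['R']; w[d==0]=np.nan; return w
def ray(z,u,v,h):
    fx,fy,cx,cy=z['K'];R=z['R'];o=-R.T@np.ravel(z['t']);r=R.T@np.array([(u-cx)/fx,(v-cy)/fy,1]);return o+r*(h-o[2])/r[2]
E
python3 - <<'E'
from h import *
print(robot.observe())
for n in('top','side'):
    z=snap(n,n+'0');print(n,z['K'],-z['R'].T@np.ravel(z['t']))
E
```

```text
pics
{'time': 0.0, 'qpos': array([ 9.73959307e-01,  3.42699280e-01,  1.52499758e+00, -3.71912835e-05,
        1.27536209e+00, -1.45975731e-01]), 'qvel': array([-0.00029444, -0.00152746, -0.00062263, -0.00011386, -0.0005574 ,
       -0.00106497]), 'joint_efforts': array([ 1.36158003e-03, -4.31250930e+01, -2.44225520e+01,  7.17967772e-02,
        5.59143873e-02, -1.60348536e-04]), 'tool_pos': array([0.22852198, 0.4722232 , 0.2260639 ]), 'tool_rot': array([ 3.0198666 ,  1.5693296 , -2.14337281]), 'contact_force': array([-1.12133319,  0.91060855, -1.15538824]), 'torque': array([-0.00409874, -0.03310075,  0.01691912]), 'opening': 0.09193345599381002}
top [466.09682637 466.09682637 317.4489649  214.29488408] [ 0.311922   -0.00896524  1.52459989]
side [487.96383953 487.96383953 323.57038443 197.23303167] [ 0.23172319 -1.01981869  1.07923977]
```

View pics/top0.png

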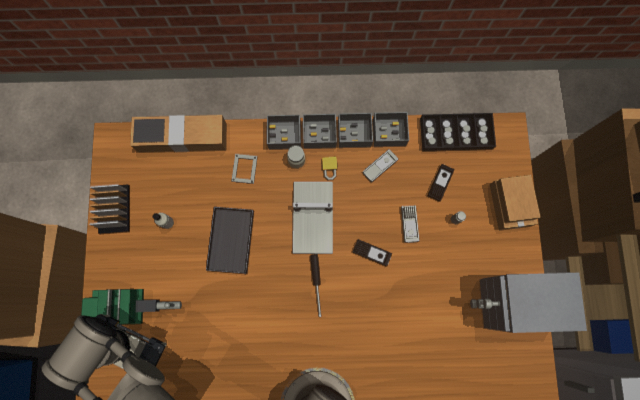

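View pics/side0.png

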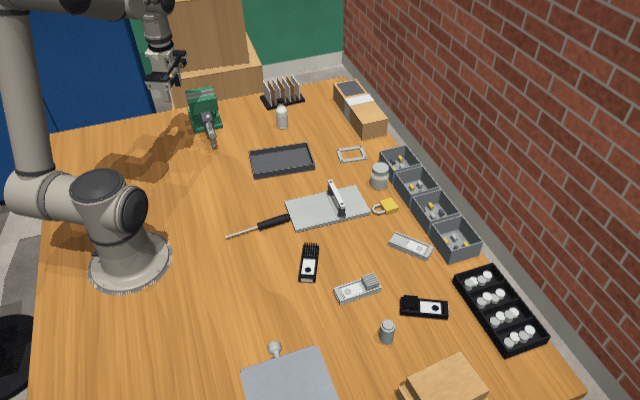

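In the top view the candidates are: bright with fins (410,224), bright without fins (380,166), black (372,252) and black (441,182). The one at (410,224) fits. I'll confirm it in an enlarged crop and measure.

```bash
python3 - <<'E'
from h import *
z=load('top0');p=z['p'];s=load('side0')
a=cv2.resize(p[190:260,280:430],None,fx=4,fy=4,interpolation=cv2.INTER_CUBIC);b=cv2.resize(s['p'][265:310,325:395],None,fx=5,fy=5,interpolation=cv2.INTER_CUBIC)
c=np.zeros((a.shape[0]+b.shape[0],600,3),np.uint8);c[:a.shape[0],:a.shape[1]]=a;c[a.shape[0]:,:b.shape[1]]=b
cv2.imwrite('pics/crop0.png',c[:,:,::-1])
w=pts(z)
for nm,(u0,u1,v0,v1),lo,hi in(('cast',(395,425,200,247),.012,.06),('gauge',(285,342,175,260),.010,.023),('bar',(285,342,190,225),.05,.08),('tray',(200,262,200,280),.015,.04)):
    q=w[v0:v1,u0:u1].reshape(-1,3);q=q[(q[:,2]>lo)&(q[:,2]<hi)]
    r=cv2.minAreaRect((q[:,:2]*1000).astype(np.float32));print(nm,len(q),r,np.percentile(q[:,2],[5,25,50,75,95]).round(4))
    if nm=='cast':
        f=q[q[:,2]>.028];print('fins',len(f),f.mean(0),f[:,2].max())
print('bench',np.nanmedian(w[240:260,420:440,2]))
E
```

```text
cast 457 ((561.2081909179688, -321.2261657714844), (120.70569610595703, 47.29356384277344), 1.8747673034667969) [0.013  0.0157 0.0193 0.0263 0.0391]
fins 108 [ 0.59612621 -0.32032392  0.03511004] 0.04435903501107744
gauge 2484 ((595.5733032226562, -3.1490554809570312), (136.0117950439453, 286.4661560058594), 85.95389556884766) [0.0113 0.0137 0.0158 0.0179 0.0209]
bar 206 ((620.744140625, -3.0909461975097656), (125.372802734375, 16.870403289794922), 88.62947082519531) [0.0573 0.0602 0.0627 0.0651 0.0688]
tray 341 ((522.6264038085938, 268.7552490234375), (131.6977996826172, 210.34271240234375), 83.76899719238281) [0.0163 0.0209 0.0238 0.0267 0.0296]
bench -0.00014256029999777637
```

View pics/crop0.png

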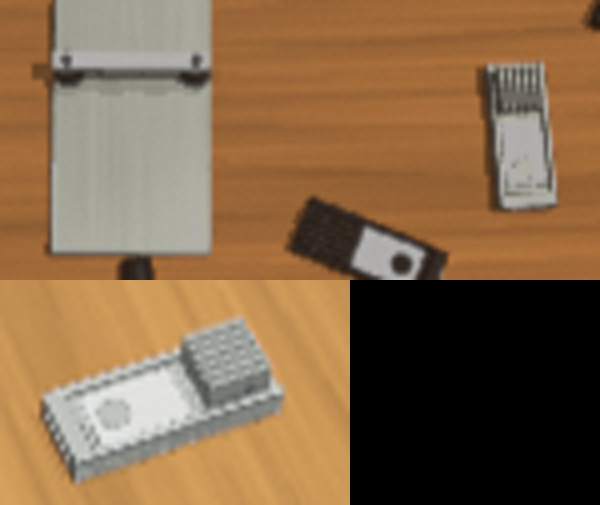

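Crop confirms it: at (410,224) there is bright metal with the fins at its far (+x) end. Next I'll measure the gauge by its colour and work out the tool axes.

```bash
cat >> h.py <<'E'
from scipy.spatial.transform import Rotation as Ro
def Rt(o=None):
    o=o or robot.observe();return Ro.from_euler('xyz',o['tool_rot']).as_matrix()
def delta(p,yaw,flip=0):
    """yaw(deg): world direction of casting x; tool x down, tool y along +-it, z = x cross y"""
    o=robot.observe();R=Rt(o);a=np.deg2rad(yaw);best=None
    for s in(1,-1):
        y=s*np.array([np.cos(a),np.sin(a),0]);x=np.array([0,0,-1.]);T=np.stack([x,y,np.cross(x,y)],1)
        rv=Ro.from_matrix(R.T@T).as_rotvec(degrees=True)
        print('s',s,'dp',(R.T@(np.array(p)-o['tool_pos'])*1000).round(1),'turn',rv.round(2))
def st():
    o=robot.observe();R=Rt(o);print('t',round(o['time'],2),'pos',(o['tool_pos']*1000).round(1),'toolx',R[:,0].round(4),'ty',R[:,1].round(4),'F',o['contact_force'].round(2),'T',o['torque'].round(2),'op',round(o['opening'],4),'q6',o['qpos'].round(2))
E
python3 - <<'E'
from h import *
st();delta([.53,-.322,.2],3)
z=load('top0');p=z['p']
hsv=cv2.cvtColor(p,cv2.COLOR_RGB2HSV)
def corners(u0,u1,v0,v1,h,lo,hi,smax,op=3):
    m=((hsv[...,1]<smax)&(hsv[...,2]>lo)&(hsv[...,2]<hi)).astype(np.uint8);k=np.zeros_like(m);k[v0:v1,u0:u1]=m[v0:v1,u0:u1]
    k=cv2.morphologyEx(k,cv2.MORPH_OPEN,np.ones((op,op)))
    c=max(cv2.findContours(k,0,2)[0],key=cv2.contourArea)
    c=c[:,0,:].astype(float)
    r=cv2.minAreaRect(np.array([ray(z,u,v,h)[:2]*1000 for u,v in c],np.float32));print(r,cv2.boxPoints(r).round(0).tolist())
corners(285,342,175,260,.016,100,256,70)
corners(200,262,200,280,.02,0,110,90)
corners(395,425,200,247,.02,110,256,70,1)
E
```

```text
t 0.1 pos [228.5 472.3 226.1] toolx [-7.0e-04 -1.1e-03 -1.0e+00] ty [-9.001e-01  4.357e-01  2.000e-04] F [ 0.28 -0.03 -0.37] T [0.04 0.03 0.01] op 0.0916 q6 [ 0.97  0.34  1.52 -0.    1.28 -0.15]
s 1 dp [  26.8 -617.4 -583.5] turn [ 1.5117e+02 -4.0000e-02  9.0000e-02]
s -1 dp [  26.8 -617.4 -583.5] turn [-28.83  -0.07  -0.03]
((543.3921508789062, -0.8245925903320312), (128.6247100830078, 142.2476348876953), 88.52642822265625) [[471.0, -63.0], [613.0, -67.0], [616.0, 62.0], [474.0, 65.0]]
((523.2793579101562, 269.5519714355469), (130.5395050048828, 208.59010314941406), 83.77474975585938) [[413.0, 216.0], [620.0, 193.0], [634.0, 323.0], [427.0, 346.0]]
((559.9176025390625, -321.5068664550781), (119.6495361328125, 44.68547439575195), 1.8691837787628174) [[499.0, -301.0], [501.0, -346.0], [620.0, -342.0], [619.0, -297.0]]
```

Emit:
move_arm([
  {"dp": [0.026, -0.617, -0.583], "turn": [-29, 0, 0]},
  {"dp": [0.026, -0.617, -0.583], "turn": [-29, 0, 0]},
  {"dp": [0.026, -0.617, -0.583], "turn": [-29, 0, 0]},
  {"dp": [0.026, -0.617, -0.583], "turn": [-29, 0, 0]},
  {"dp": [0.026, -0.617, -0.583], "turn": [-29, 0, 0]},
  {"dp": [0.026, -0.617, -0.583], "turn": [-29, 0, 0]},
  {"dp": [0.026, -0.617, -0.583], "turn": [-29, 0, 0]},
  {"dp": [0.026, -0.617, -0.583], "turn": [-29, 0, 0]},
  {"dp": [0.026, -0.617, -0.583], "turn": [-29, 0, 0]},
  {"dp": [0.026, -0.617, -0.583], "turn": [-29, 0, 0]},
])

```text
time: 1.1
tool_pos: [0.4017, 0.0166, 0.2119]
tool_rot: [-0.754, 1.57, 0.871]
contact_force: [0.4, 0.2, -0.3]
opening: 0.0915
```

```bash
python3 -c "
from h import *
st();delta([.535,-.322,.2],1.9)"
```

```text
t 1.1 pos [401.7  16.6 211.9] toolx [ 2.e-04  2.e-04 -1.e+00] ty [-9.985e-01 -5.510e-02 -2.000e-04] F [ 0.45  0.23 -0.34] T [-0.01 -0.04  0.05] op 0.0915 q6 [-0.15  0.13  1.85  0.    1.16 -1.78]
s 1 dp [  11.8 -114.5 -345.5] turn [-1.7874e+02 -2.0000e-02  2.0000e-02]
s -1 dp [  11.8 -114.5 -345.5] turn [1.26 0.01 0.01]
```

Emit:
move_arm([
  {"dp": [0.012, -0.114, -0.345], "turn": [1, 0, 0]},
  {"dp": [0.012, -0.114, -0.345], "turn": [1, 0, 0]},
  {"dp": [0.012, -0.114, -0.345], "turn": [1, 0, 0]},
  {"dp": [0.012, -0.114, -0.345], "turn": [1, 0, 0]},
  {"dp": [0.012, -0.114, -0.345], "turn": [1, 0, 0]},
  {"dp": [0.012, -0.114, -0.345], "turn": [1, 0, 0]},
  {"dp": [0.012, -0.114, -0.345], "turn": [1, 0, 0]},
  {"dp": [0.012, -0.114, -0.345], "turn": [1, 0, 0]},
  {"dp": [0.012, -0.114, -0.345], "turn": [1, 0, 0]},
  {"dp": [0.012, -0.114, -0.345], "turn": [1, 0, 0]},
])

```text
time: 2.1
tool_pos: [0.5339, -0.3188, 0.1992]
tool_rot: [0.663, 1.569, 2.271]
contact_force: [0.2, -0.5, 0.7]
opening: 0.092
```

```bash
python3 -c "
from h import *
st();z=snap('wrist','w1');st();print(z['K'],-z['R'].T@np.ravel(z['t']),z['R'])
w=pts(z)
q=w.reshape(-1,3);q=q[(abs(q[:,0]-.56)<.1)&(abs(q[:,1]+.32)<.05)&(q[:,2]>.01)&(q[:,2]<.06)]
print(len(q),cv2.minAreaRect((q[:,:2]*1000).astype(np.float32)))
"
```

```text
t 2.1 pos [ 533.9 -318.8  199.2] toolx [-0.0013  0.0015 -1.    ] ty [-0.9993 -0.0376  0.0012] F [ 0.23 -0.46  0.67] T [0.09 0.03 0.07] op 0.092 q6 [-0.66  0.54  1.28  0.    1.32 -2.27]
t 2.15 pos [ 534.1 -318.4  199.6] toolx [-8.0e-04  1.1e-03 -1.0e+00] ty [-9.993e-01 -3.840e-02  8.000e-04] F [-0.06 -0.54  0.59] T [ 0.08  0.01 -0.03] op 0.0921 q6 [-0.66  0.54  1.28  0.    1.32 -2.27]
[356.08650385 356.08650385 317.03775024 194.475545  ] [ 0.45678485 -0.32310762  0.35584936] [[-0.03870697  0.99924815  0.00221506]
 [ 0.95774632  0.03646694  0.2852931 ]
 [ 0.28499782  0.0131643  -0.95843776]]
5394 ((563.0250244140625, -320.0987854003906), (120.82266235351562, 45.95014190673828), 1.986466884613037)
```

View pics/w1.png

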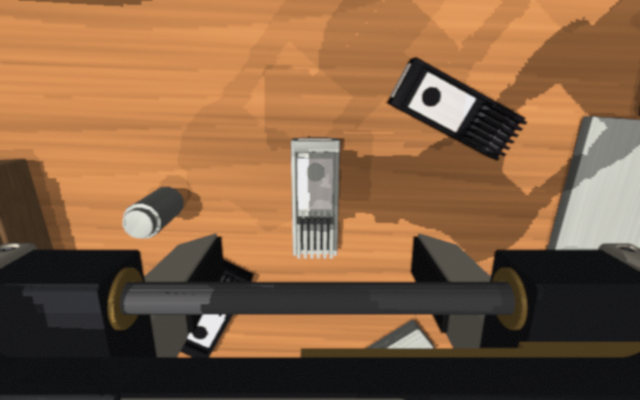

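```bash
python3 -c "
from h import *
z=load('w1');w=pts(z);t=load('top0');W=pts(t)
for X in(w,W):
    q=X.reshape(-1,3);q=q[(abs(q[:,0]-.56)<.1)&(abs(q[:,1]+.43)<.06)&(q[:,2]>.05)&(q[:,2]<.09)]
    print('tube',len(q),q.min(0),q.max(0))
a=np.deg2rad(1.95);ax=np.array([np.cos(a),np.sin(a)]);n=np.array([-ax[1],ax[0]])
q=w.reshape(-1,3);q=q[np.isfinite(q[:,0])];l=(q[:,:2]-[.5627,-.3205]);x=l@ax;y=l@n
for x0 in range(-60,65,6):
  for nm,s in(('mid',abs(y)<.015),('flank',(abs(y)>.0185)&(abs(y)<.022))):
    k=s&(abs(x-x0/1e3)<.003)
    if nm=='mid' or 1: print(x0,nm,k.sum(),np.percentile(q[k,2]*1e3,[10,50,90,97]).round(1) if k.sum()>3 else '',end=' | ')
  print()
k=(abs(y)<.05)&(abs(x)<.1)&(abs(q[:,2])<.006);print('bench',np.median(q[k,2]))
delta([.5405,-.3213,.003],1.95)
"
```

```text
tube 1232 [ 0.55866343 -0.48967213  0.05006974] [ 0.59281957 -0.45681221  0.06845109]
tube 92 [ 0.55787866 -0.48845746  0.05092594] [ 0.59106943 -0.45864267  0.0761155 ]
-60 mid 2594 [ 18.7 279.2 281.  281.5] | -60 flank 616 [ 18.8 279.2 280.9 281.5] | 
-54 mid 8826 [280.8 300.4 305.1 305.9] | -54 flank 2065 [280.7 300.4 305.2 305.8] | 
-48 mid 812 [ 18.2 290.2 291.7 292.1] | -48 flank 173 [ 18.1 290.  291.5 291.8] | 
-42 mid 199 [11.9 13.  14.1 14.6] | -42 flank 47 [13.7 18.2 19.6 20. ] | 
-36 mid 195 [12.8 13.8 14.8 15.3] | -36 flank 47 [12.4 18.3 19.4 19.7] | 
-30 mid 183 [13.2 14.4 15.3 16.1] | -30 flank 48 [12.1 18.5 19.4 19.5] | 
-24 mid 183 [12.9 14.1 15.1 15.7] | -24 flank 47 [12.1 18.3 19.4 19.8] | 
-18 mid 169 [12.8 13.8 14.7 15.3] | -18 flank 48 [13.2 18.1 19.2 19.5] | 
-12 mid 165 [12.8 13.6 14.7 15.1] | -12 flank 48 [14.5 18.2 19.4 19.8] | 
-6 mid 176 [12.6 13.5 14.5 14.7] | -6 flank 46 [13.2 17.9 19.4 19.6] | 
0 mid 171 [12.7 13.6 14.4 14.9] | 0 flank 42 [13.3 18.2 19.2 19.6] | 
6 mid 163 [12.7 13.4 14.6 15. ] | 6 flank 45 [15.  18.2 19.1 19.4] | 
12 mid 162 [11.9 12.8 13.8 14.1] | 12 flank 46 [12.8 18.4 19.3 19.5] | 
18 mid 307 [11.9 16.3 34.6 36. ] | 18 flank 44 [14.5 18.4 19.  19.6] | 
24 mid 179 [18.6 20.7 36.2 36.7] | 24 flank 43 [14.3 18.6 19.3 19.6] | 
30 mid 174 [18.7 20.7 36.2 37. ] | 30 flank 33 [17.2 18.2 19.4 19.6] | 
36 mid 171 [18.9 20.4 36.3 36.6] | 36 flank 32 [17.6 18.3 19.4 19.6] | 
42 mid 193 [19.2 24.7 36.2 36.6] | 42 flank 38 [17.7 18.5 21.1 23.9] | 
48 mid 141 [18.9 26.4 36.2 36.6] | 48 flank 32 [17.5 18.4 19.5 19.9] | 
54 mid 104 [16.1 20.2 36.5 36.9] | 54 flank 36 [12.5 18.3 19.2 19.4] | 
60 mid 32 [15.3 15.7 16.7 16.8] | 60 flank 20 [16.2 18.  19.1 19.5] | 
bench -0.0014090471171624526
s 1 dp [196.6  -6.5  -3.4] turn [-1.7975e+02  7.0000e-02  1.0000e-01]
s -1 dp [196.6  -6.5  -3.4] turn [ 0.25  0.07 -0.05]
```

Emit:
move_arm([
  {"dp": [0.05, -0.006, -0.003], "turn": [0.2, 0, 0]},
  {"dp": [0.1, -0.006, -0.003], "turn": [0.2, 0, 0]},
  {"dp": [0.14, -0.006, -0.003], "turn": [0.2, 0, 0]},
  {"dp": [0.17, -0.006, -0.003], "turn": [0.2, 0, 0]},
  {"dp": [0.185, -0.006, -0.003], "turn": [0.2, 0, 0]},
  {"dp": [0.19, -0.006, -0.003], "turn": [0.2, 0, 0]},
  {"dp": [0.19, -0.006, -0.003], "turn": [0.2, 0, 0]},
], hand=0.07)

```text
time: 2.85
tool_pos: [0.5411, -0.322, 0.0108]
tool_rot: [-2.153, 1.57, -0.547]
contact_force: [-0.8, -0.9, 0.5]
opening: 0.0701
```

```bash
python3 -c "
from h import *
st();delta([.5405,-.3213,.003],1.95);z=snap('wrist','w2')"
```

```text
t 2.85 pos [ 541.1 -322.    10.8] toolx [ 9.e-04 -5.e-04 -1.e+00] ty [-9.994e-01 -3.510e-02 -9.000e-04] F [-0.81 -0.89  0.46] T [0.04 0.01 0.01] op 0.0701 q6 [-0.66  0.75  1.45  0.    0.93 -2.26]
s 1 dp [7.8 0.5 0.7] turn [-1.7994e+02 -8.0000e-02 -5.0000e-02]
s -1 dp [7.8 0.5 0.7] turn [ 0.06 -0.03  0.05]
```

View pics/w2.png

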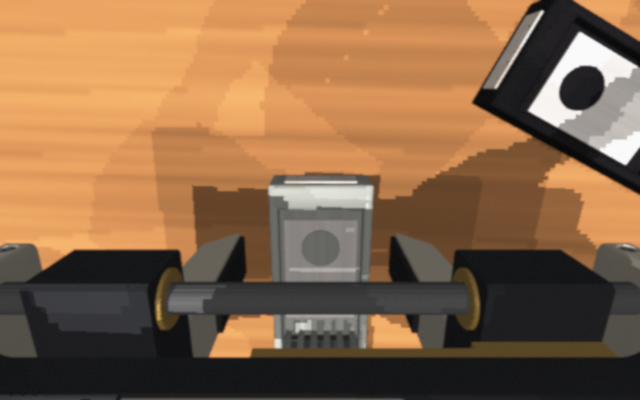

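The casting (columns 270–373) is centred between the pads (245–390), and the fins are ahead of them. I'll lower and grip.

Emit:
move_arm([
  {"dp": [0.004, 0, 0.001], "turn": [0, 0, 0]},
  {"dp": [0.0075, 0, 0.001], "turn": [0, 0, 0]},
  {"dp": [0.0075, 0, 0.001], "turn": [0, 0, 0]},
])

```text
time: 3.2
tool_pos: [0.5405, -0.3212, 0.0026]
tool_rot: [-1.824, 1.571, -0.219]
contact_force: [0.2, -0.1, -0.8]
opening: 0.07
```

Emit:
move_arm([
  {"dp": [0, 0, 0]},
  {"dp": [0, 0, 0]},
  {"dp": [0, 0, 0]},
  {"dp": [0, 0, 0]},
  {"dp": [0, 0, 0]},
], hand=0.035, squeeze=25)

```text
invalid input
```

```bash
python3 -c "
from h import *
st()"
```

```text
t 3.2 pos [ 540.5 -321.2    2.6] toolx [ 2.e-04 -0.e+00 -1.e+00] ty [-9.994e-01 -3.440e-02 -2.000e-04] F [ 0.22 -0.11 -0.83] T [ 0.06 -0.02 -0.01] op 0.07 q6 [-0.66  0.77  1.46  0.    0.92 -2.26]
```

Rows need a turn as well.

Emit:
move_arm([
  {"dp": [0, 0, 0], "turn": [0, 0, 0]},
  {"dp": [0, 0, 0], "turn": [0, 0, 0]},
  {"dp": [0, 0, 0], "turn": [0, 0, 0]},
  {"dp": [0, 0, 0], "turn": [0, 0, 0]},
], hand=0.035, squeeze=25)

```text
time: 3.6
tool_pos: [0.5405, -0.3212, 0.0025]
tool_rot: [-0.075, 1.571, 1.531]
contact_force: [-0.2, 0.7, 1.2]
opening: 0.0459
```

```bash
python3 -c "
from h import *
st()"
```

```text
t 3.6 pos [ 540.5 -321.2    2.5] toolx [ 0.e+00  2.e-04 -1.e+00] ty [-0.9994 -0.0344 -0.    ] F [-0.23  0.68  1.2 ] T [0.25 0.02 0.01] op 0.0459 q6 [-0.66  0.77  1.46  0.    0.92 -2.26]
```

Emit:
move_arm([
  {"dp": [-0.01, 0, 0], "turn": [0, 0, 0]},
  {"dp": [-0.035, 0, 0], "turn": [0, 0, 0]},
  {"dp": [-0.07, 0, 0], "turn": [0, 0, 0]},
  {"dp": [-0.1, 0, 0], "turn": [0, 0, 0]},
  {"dp": [-0.11, 0, 0], "turn": [0, 0, 0]},
])

```text
time: 4.1
tool_pos: [0.5417, -0.3222, 0.1161]
tool_rot: [-2.259, 1.565, -0.654]
contact_force: [0.2, 0.3, -3.4]
opening: 0.0459
```

```bash
python3 -c "
from h import *
st();delta([.5185,-.0001,.115],-1.5);snap('side','s1')
z=load('top0');p=z['p'];hsv=cv2.cvtColor(p,cv2.COLOR_RGB2HSV);print(hsv[210:250:10,313])
g=cv2.cvtColor(p,cv2.COLOR_RGB2GRAY).astype(float)
# subpixel long edges of plate and entry edge
for v in range(215,250,5):
    s=hsv[v,:,1].astype(float); 
    f=lambda u0,u1:u0+.5+np.argmax(abs(np.diff(s[u0:u1])))
    a,b=f(283,303),f(325,343);A,B=ray(z,a,v+.0,.016),ray(z,b,v,.016);print(v,(A[:2]*1000).round(1),(B[:2]*1000).round(1))
for u in(298,303,322,326,330):
    s=hsv[:,u,1].astype(float);b=240+.5+np.argmax(abs(np.diff(s[240:262])));a=172+.5+np.argmax(abs(np.diff(s[172:192])));print(u,(ray(z,u,b,.016)*1000).round(1),(ray(z,u,a,.016)*1000).round(1))
"
```

```text
t 4.1 pos [ 541.7 -322.2  116.1] toolx [ 0.0043 -0.0033 -1.    ] ty [-0.9994 -0.0345 -0.0042] F [ 0.18  0.28 -3.45] T [-0.02  0.03 -0.03] op 0.0459 q6 [-0.66  0.63  1.37  0.    1.14 -2.26]
s 1 dp [-1.000e-01  1.210e+01  3.227e+02] turn [-176.52   -0.38   -0.29]
s -1 dp [-1.000e-01  1.210e+01  3.227e+02] turn [ 3.48 -0.19  0.25]
[[ 27  20 140]
 [ 28  19 164]
 [ 30  19 165]
 [ 32  20 170]]
215 [599.4  63.6] [596.  -68.1]
220 [582.7  63.9] [579.3 -67.6]
225 [566.   64.1] [562.6 -67. ]
230 [549.4  64.4] [546.  -66.5]
235 [532.9  64.7] [529.5 -66. ]
240 [516.4  64.9] [513.1 -65.5]
245 [500.   65.2] [496.7 -64.9]
298 [471.9  47.8  16. ] [712.8  43.5  16. ]
303 [471.5  31.6  16. ] [712.3  26.8  16. ]
322 [469.9 -30.   16. ] [710.7 -36.7  16. ]
326 [469.5 -43.   16. ] [720.7 -50.3  16. ]
330 [469.2 -55.9  16. ] [716.9 -63.6  16. ]
```

View pics/s1.png

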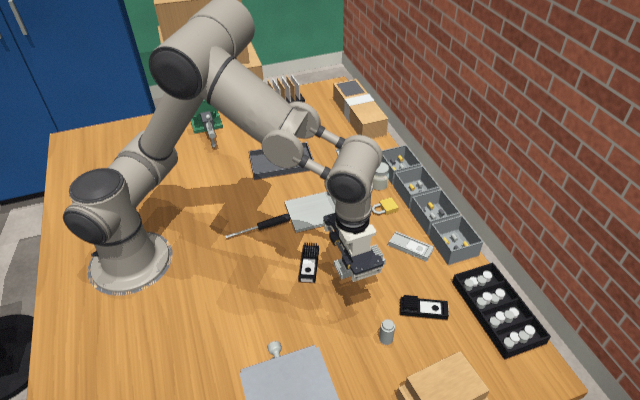

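The casting is held level, at about 0.35 kg. Next I'll carry it to above the entry run.

Emit:
move_arm([
  {"dp": [0, 0.001, 0.03], "turn": [0.5, 0, 0]},
  {"dp": [0, 0.003, 0.075], "turn": [1, 0, 0]},
  {"dp": [0, 0.005, 0.125], "turn": [1.5, 0, 0]},
  {"dp": [0, 0.007, 0.175], "turn": [2, 0, 0]},
  {"dp": [0, 0.009, 0.225], "turn": [2.5, 0, 0]},
  {"dp": [0, 0.011, 0.27], "turn": [3, 0, 0]},
  {"dp": [0, 0.012, 0.3], "turn": [3.5, 0, 0]},
  {"dp": [0, 0.013, 0.318], "turn": [3.5, 0, 0]},
  {"dp": [0, 0.013, 0.3225], "turn": [3.5, 0, 0]},
  {"dp": [0, 0.013, 0.3225], "turn": [3.5, 0, 0]},
])

```text
time: 5.15
tool_pos: [0.5157, 0.0011, 0.1114]
tool_rot: [1.493, 1.569, 3.039]
contact_force: [-0.5, -0.0, -3.6]
opening: 0.0459
```

```bash
python3 -c "
from h import *
snap('wrist','w3');st();delta([.5173,-.0001,.0195],-1.45)"
```

```text
t 5.2 pos [5.161e+02 3.000e-01 1.116e+02] toolx [-1.4e-03 -1.0e-04 -1.0e+00] ty [-0.9997  0.0263  0.0014] F [ 0.23 -1.23 -3.81] T [0.03 0.04 0.01] op 0.0457 q6 [-0.15  0.45  1.71 -0.    0.99 -1.69]
s 1 dp [92.1 -1.4 -0.3] turn [ 1.7994e+02 -1.2000e-01  1.0000e-02]
s -1 dp [92.1 -1.4 -0.3] turn [-0.06 -0.01 -0.08]
```

View pics/w3.png

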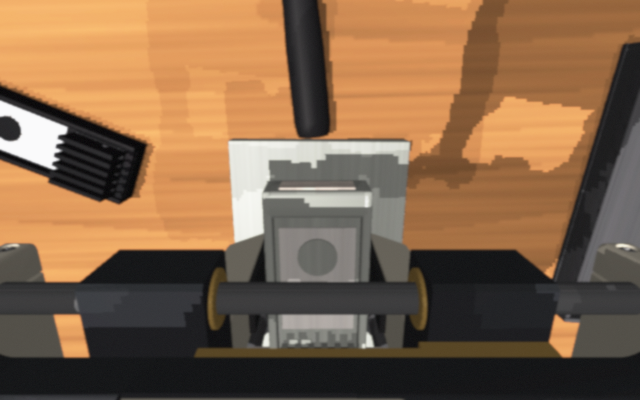

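Emit:
move_arm([
  {"dp": [0.02, -0.001, 0], "turn": [0, 0, 0]},
  {"dp": [0.05, -0.001, 0], "turn": [0, 0, 0]},
  {"dp": [0.075, -0.001, 0], "turn": [0, 0, 0]},
  {"dp": [0.086, -0.001, 0], "turn": [0, 0, 0]},
  {"dp": [0.088, -0.001, 0], "turn": [0, 0, 0]},
  {"dp": [0.088, -0.001, 0], "turn": [0, 0, 0]},
])

```text
time: 5.8
tool_pos: [0.5179, -0.0, 0.0247]
tool_rot: [-1.632, 1.57, -0.089]
contact_force: [-0.1, 0.9, -2.9]
opening: 0.0455
```

```bash
python3 -c "
from h import *
st()"
```

```text
t 5.8 pos [517.9  -0.   24.7] toolx [ 6.e-04 -1.e-04 -1.e+00] ty [-9.996e-01  2.750e-02 -6.000e-04] F [-0.13  0.87 -2.91] T [0.05 0.07 0.08] op 0.0455 q6 [-0.15  0.58  1.78  0.    0.78 -1.69]
```

Emit:
move_arm([
  {"dp": [0.003, 0, 0], "turn": [0, 0, 0]},
  {"dp": [0.0045, 0, 0], "turn": [0, 0, 0]},
  {"dp": [0.005, 0, 0], "turn": [0, 0, 0]},
  {"dp": [0.005, 0, 0], "turn": [0, 0, 0]},
])

```text
time: 6.2
tool_pos: [0.5176, 0.0006, 0.0197]
tool_rot: [-1.61, 1.57, -0.066]
contact_force: [0.1, 0.7, -4.2]
opening: 0.0459
```

Emit:
move_arm([
  {"dp": [0.0005, 0, 0], "turn": [0, 0, 0]},
  {"dp": [0.0008, 0, 0], "turn": [0, 0, 0]},
  {"dp": [0.0008, 0, 0], "turn": [0, 0, 0]},
])

```text
time: 6.5
tool_pos: [0.5175, 0.0006, 0.0186]
tool_rot: [-0.912, 1.571, 0.632]
contact_force: [0.3, -0.3, -4.2]
opening: 0.0457
```

Emit:
move_arm([
  {"dp": [0.0005, 0, 0], "turn": [0, 0, 0]},
  {"dp": [0.0005, 0, 0], "turn": [0, 0, 0]},
])

```text
time: 6.7
tool_pos: [0.5175, 0.0006, 0.0185]
tool_rot: [-1.376, 1.57, 0.168]
contact_force: [-1.7, 0.1, 0.2]
opening: 0.046
```

Emit:
move_arm([
  {"dp": [0.0005, 0, 0], "turn": [0, 0, 0]},
  {"dp": [0.0005, 0, 0], "turn": [0, 0, 0]},
])

```text
time: 6.9
tool_pos: [0.5175, 0.0006, 0.0184]
tool_rot: [-1.544, 1.57, 0.001]
contact_force: [-2.8, 0.4, 7.6]
opening: 0.0459
```

Contact with the plate. I'll release so it settles flat, then regrip lightly.

Emit:
move_arm([
  {"dp": [0, 0, 0], "turn": [0, 0, 0]},
  {"dp": [0, 0, 0], "turn": [0, 0, 0]},
  {"dp": [-0.0008, 0, 0], "turn": [0, 0, 0]},
  {"dp": [-0.001, 0, 0], "turn": [0, 0, 0]},
], hand=0.06)

```text
time: 7.3
tool_pos: [0.5177, 0.0005, 0.0187]
tool_rot: [-1.526, 1.57, 0.018]
contact_force: [0.0, -0.2, 0.6]
opening: 0.0602
```

```bash
python3 -c "
from h import *
st();snap('top','t2');z=snap('side','s2')
cv2.imwrite('pics/s2c.png',cv2.resize(z['p'][160:260,260:400],None,fx=5,fy=5,interpolation=cv2.INTER_CUBIC)[:,:,::-1])"
```

```text
t 7.3 pos [5.177e+02 5.000e-01 1.870e+01] toolx [ 5.e-04  0.e+00 -1.e+00] ty [-9.996e-01  2.670e-02 -5.000e-04] F [ 0.03 -0.2   0.57] T [0.05 0.08 0.04] op 0.0602 q6 [-0.15  0.59  1.78  0.    0.76 -1.69]
```

View pics/s2c.png

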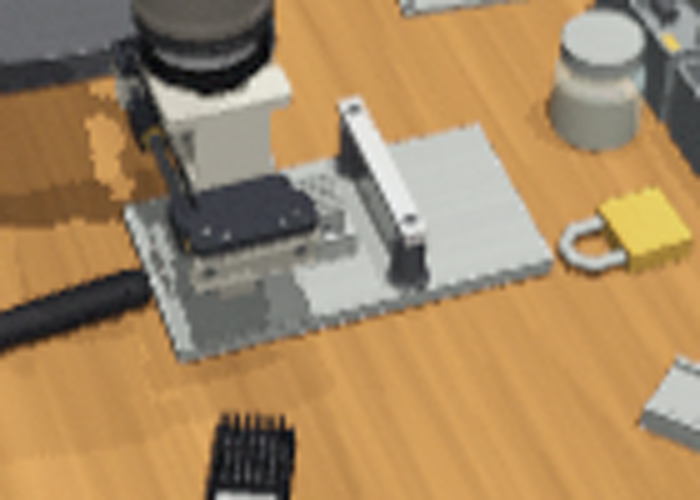

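Emit:
move_arm([
  {"dp": [0, 0, 0], "turn": [0, 0, 0]},
  {"dp": [0, 0, 0], "turn": [0, 0, 0]},
  {"dp": [0, 0, 0], "turn": [0, 0, 0]},
], hand=0.035, squeeze=8)

```text
time: 7.7
tool_pos: [0.5174, 0.0006, 0.0186]
tool_rot: [-0.19, 1.571, 1.354]
contact_force: [-0.1, 0.5, 1.1]
opening: 0.0461
```

Emit:
move_arm([
  {"dp": [0, -0.002, 0], "turn": [0, 0, 0]},
  {"dp": [0, -0.005, 0], "turn": [0, 0, 0]},
  {"dp": [0, -0.008, 0], "turn": [0, 0, 0]},
  {"dp": [0, -0.011, 0], "turn": [0, 0, 0]},
  {"dp": [0, -0.013, 0], "turn": [0, 0, 0]},
  {"dp": [0, -0.014, 0], "turn": [0, 0, 0]},
])

```text
time: 8.3
tool_pos: [0.5314, 0.0002, 0.0185]
tool_rot: [1.291, 1.57, 2.835]
contact_force: [-4.5, -0.1, 4.4]
opening: 0.0461
```

```bash
python3 -c "
from h import *
st();z=snap('side','s3')
cv2.imwrite('pics/s3c.png',cv2.resize(z['p'][160:260,260:400],None,fx=5,fy=5,interpolation=cv2.INTER_CUBIC)[:,:,::-1])"
```

```text
t 8.3 pos [5.314e+02 2.000e-01 1.850e+01] toolx [-4.e-04  1.e-04 -1.e+00] ty [-9.996e-01  2.660e-02  4.000e-04] F [-4.46 -0.13  4.36] T [0.12 0.76 0.  ] op 0.0461 q6 [-0.14  0.61  1.74  0.    0.79 -1.69]
```

View pics/s3c.png

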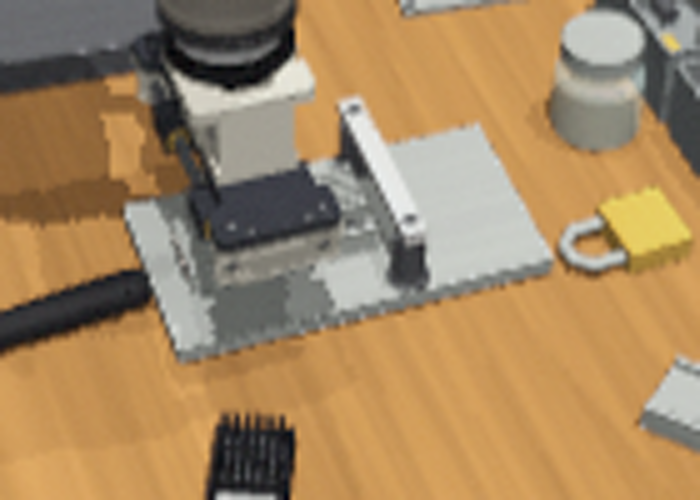

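Emit:
move_arm([
  {"dp": [-0.0003, -0.001, 0], "turn": [0, 0, 0]},
  {"dp": [-0.0003, -0.002, 0], "turn": [0, 0, 0]},
  {"dp": [-0.0003, -0.003, 0], "turn": [0, 0, 0]},
])

```text
time: 8.65
tool_pos: [0.5348, 0.0001, 0.0186]
tool_rot: [-1.455, 1.57, 0.089]
contact_force: [-0.5, 0.4, -3.4]
opening: 0.0457
```

Emit:
move_arm([
  {"dp": [0, -0.001, 0], "turn": [0, 0, 0]},
  {"dp": [0, -0.0015, 0], "turn": [0, 0, 0]},
])

```text
time: 8.85
tool_pos: [0.5362, 0.0001, 0.0188]
tool_rot: [-1.368, 1.57, 0.176]
contact_force: [-0.2, 0.0, -2.9]
opening: 0.0457
```

Emit:
move_arm([
  {"dp": [0.0002, -0.0005, 0], "turn": [0, 0, 0]},
  {"dp": [0.0002, -0.001, 0], "turn": [0, 0, 0]},
])

```text
time: 9.05
tool_pos: [0.5369, 0.0001, 0.0187]
tool_rot: [0.188, 1.571, 1.732]
contact_force: [-0.7, 0.4, -3.0]
opening: 0.0462
```

Emit:
move_arm([
  {"dp": [0, -0.0005, 0], "turn": [0, 0, 0]},
  {"dp": [0, -0.001, 0], "turn": [0, 0, 0]},
])

```text
time: 9.25
tool_pos: [0.538, 0.0001, 0.0187]
tool_rot: [-1.042, 1.571, 0.503]
contact_force: [-0.1, 1.6, -3.7]
opening: 0.046
```

Emit:
move_arm([
  {"dp": [0.0002, 0, 0], "turn": [0, 0, 0]},
  {"dp": [0.0002, 0, 0], "turn": [0, 0, 0]},
])

```text
time: 9.45
tool_pos: [0.5381, 0.0, 0.0186]
tool_rot: [-1.423, 1.57, 0.121]
contact_force: [0.5, 0.6, -2.7]
opening: 0.0458
```

Emit:
move_arm([
  {"dp": [0.0001, -0.0005, 0], "turn": [0, 0, 0]},
  {"dp": [0.0001, -0.0005, 0], "turn": [0, 0, 0]},
])

```text
time: 9.65
tool_pos: [0.5382, 0.0, 0.0186]
tool_rot: [1.443, 1.57, 2.987]
contact_force: [-1.6, -0.0, -0.2]
opening: 0.0461
```

Emit:
move_arm([
  {"dp": [0, -0.0005, 0], "turn": [0, 0, 0]},
  {"dp": [0, -0.001, 0], "turn": [0, 0, 0]},
])

```text
time: 9.85
tool_pos: [0.5393, 0.0, 0.0186]
tool_rot: [1.162, 1.571, 2.706]
contact_force: [-3.2, 0.0, 1.5]
opening: 0.0459
```

Emit:
move_arm([
  {"dp": [0, -0.0005, 0], "turn": [0, 0, 0]},
  {"dp": [0, -0.001, 0], "turn": [0, 0, 0]},
])

```text
time: 10.05
tool_pos: [0.5403, -0.0, 0.0186]
tool_rot: [1.243, 1.57, 2.787]
contact_force: [-4.6, 0.4, 3.4]
opening: 0.046
```

Emit:
move_arm([
  {"dp": [0, -0.0005, 0], "turn": [0, 0, 0]},
  {"dp": [0, -0.001, 0], "turn": [0, 0, 0]},
])

```text
time: 10.25
tool_pos: [0.5412, -0.0, 0.0186]
tool_rot: [1.305, 1.57, 2.849]
contact_force: [-4.3, -0.2, 4.3]
opening: 0.0458
```

Emit:
move_arm([
  {"dp": [-0.0001, -0.0005, 0], "turn": [0, 0, 0]},
  {"dp": [-0.0001, -0.001, 0], "turn": [0, 0, 0]},
])

```text
time: 10.45
tool_pos: [0.5424, -0.0001, 0.0186]
tool_rot: [0.747, 1.571, 2.291]
contact_force: [-4.4, 0.1, 4.6]
opening: 0.046
```

Emit:
move_arm([
  {"dp": [0, -0.0005, 0], "turn": [0, 0, 0]},
  {"dp": [0, -0.001, 0], "turn": [0, 0, 0]},
])

```text
time: 10.65
tool_pos: [0.5434, -0.0001, 0.0185]
tool_rot: [1.036, 1.571, 2.58]
contact_force: [-4.5, 0.0, 5.0]
opening: 0.046
```

```bash
python3 -c "
from h import *
st();z=snap('side','s4');t=snap('top','t4')
cv2.imwrite('pics/s4c.png',np.vstack([cv2.resize(z['p'][180:230,310:370],(600,500),interpolation=cv2.INTER_CUBIC)])[:,:,::-1])"
```

```text
t 10.65 pos [ 5.434e+02 -1.000e-01  1.850e+01] toolx [-2.e-04  1.e-04 -1.e+00] ty [-9.996e-01  2.670e-02  2.000e-04] F [-4.53  0.03  4.98] T [0.13 0.76 0.03] op 0.046 q6 [-0.14  0.63  1.71  0.    0.81 -1.69]
```

View pics/s4c.png

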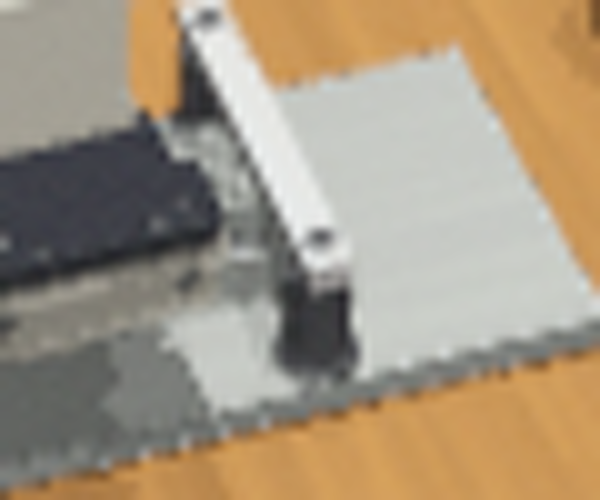

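```bash
python3 -c "
from h import *
z=snap('wrist','w4');st();w=pts(z)
c=[w[v,u] for u in range(290,350,10) for v in range(100,230)]
o=robot.observe()
for u in range(290,350,12):
    col=w[120:250,u];i=[k for k in range(len(col)-1) if .026<col[k+1][2]<.045 and col[k][2]<.026]
    print(u,[(120+k,(col[k+1]*1000).round(1),(o['tool_pos'][0]-col[k+1][0]).round(4)) for k in i[:2]])
"
```

```text
t 10.8 pos [ 5.435e+02 -1.000e-01  1.860e+01] toolx [ 3.e-04  1.e-04 -1.e+00] ty [-9.996e-01  2.670e-02 -3.000e-04] F [-3.38  0.43  4.04] T [ 0.09  0.73 -0.03] op 0.0461 q6 [-0.14  0.63  1.71  0.    0.81 -1.69]
290 [(183, array([505.7, -11.8,  26. ]), np.float64(0.0379))]
302 [(183, array([505.8,  -6.6,  26. ]), np.float64(0.0378))]
314 [(183, array([505.7,  -1.4,  26.9]), np.float64(0.0379))]
326 [(183, array([506. ,   3.8,  26.4]), np.float64(0.0376))]
338 [(184, array([506.4,   9. ,  26.8]), np.float64(0.0371))]
```

View pics/w4.png

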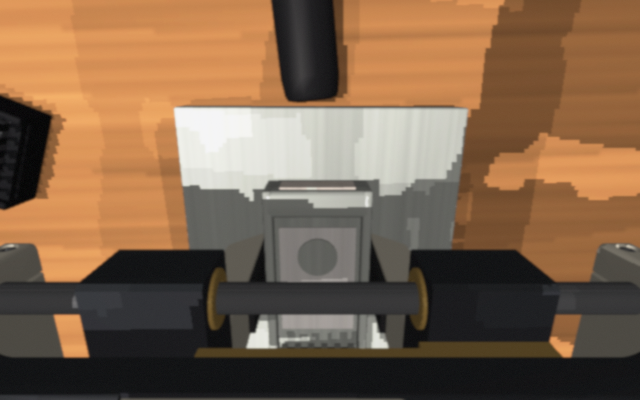

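The tail edge is still at row 181, as it was before contact, so nothing has slipped. The drag also equals the drag before the bar. I'll go on in small steps.

Emit:
move_arm([
  {"dp": [-0.0001, -0.0005, 0], "turn": [0, 0, 0]},
  {"dp": [-0.0001, -0.001, 0], "turn": [0, 0, 0]},
  {"dp": [-0.0001, -0.0015, 0], "turn": [0, 0, 0]},
])

```text
time: 11.1
tool_pos: [0.545, -0.0002, 0.0186]
tool_rot: [-0.747, 1.571, 0.797]
contact_force: [-3.9, 1.3, 3.0]
opening: 0.0462
```

Emit:
move_arm([
  {"dp": [0, -0.0005, 0], "turn": [0, 0, 0]},
  {"dp": [0, -0.001, 0], "turn": [0, 0, 0]},
  {"dp": [0, -0.0015, 0], "turn": [0, 0, 0]},
])

```text
time: 11.4
tool_pos: [0.5465, -0.0002, 0.0186]
tool_rot: [-0.982, 1.571, 0.562]
contact_force: [-3.6, 0.8, 2.6]
opening: 0.0459
```

```bash
cat > tail.py <<'E'
from h import *
import sys
z=snap('wrist',sys.argv[1]);st();w=pts(z);o=robot.observe()
r=[]
for u in range(290,350,4):
    col=w[120:250,u];i=[k for k in range(len(col)-1) if .026<col[k+1][2]<.045 and col[k][2]<.026]
    if i:r.append((120+i[0],(o['tool_pos'][0]-col[i[0]+1][0])*1000))
print('tail row, dist',np.median(r,0).round(2))
E
python3 tail.py w5; python3 -c "
from h import *
t=snap('top','t5')
cv2.imwrite('pics/t5c.png',cv2.resize(t['p'][170:260,270:350],(640,720)[:2],interpolation=cv2.INTER_CUBIC)[:600,:,::-1])"
```

```text
t 11.45 pos [ 5.467e+02 -2.000e-01  1.860e+01] toolx [ 4.e-04  0.e+00 -1.e+00] ty [-9.996e-01  2.660e-02 -4.000e-04] F [-2.95  1.35  2.08] T [0.12 0.57 0.07] op 0.0461 q6 [-0.14  0.63  1.7   0.    0.81 -1.68]
tail row, dist [183.    37.76]
```

View pics/t5c.png

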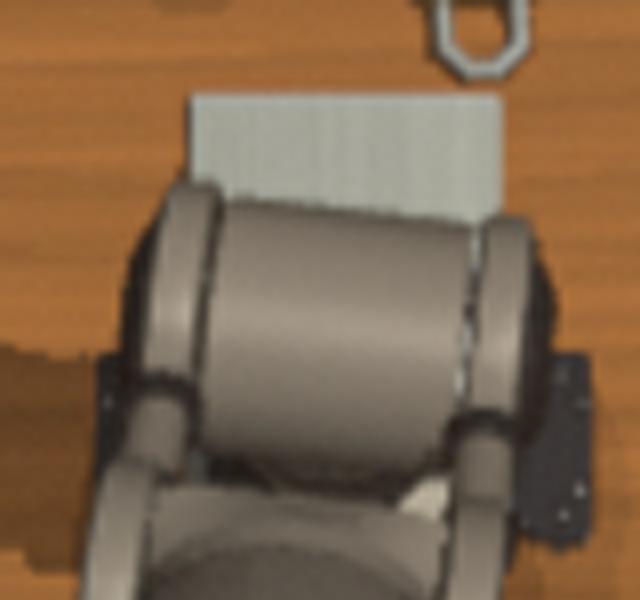

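No catch so far: force is falling and the tail hasn't shifted. Continuing in gentle strides with force checks.

Emit:
move_arm([
  {"dp": [0, -0.001, 0], "turn": [0, 0, 0]},
  {"dp": [0, -0.002, 0], "turn": [0, 0, 0]},
  {"dp": [0, -0.003, 0], "turn": [0, 0, 0]},
])

```text
time: 11.8
tool_pos: [0.5496, -0.0003, 0.0186]
tool_rot: [-1.053, 1.571, 0.491]
contact_force: [-2.2, -0.6, 1.7]
opening: 0.0463
```

Emit:
move_arm([
  {"dp": [0, -0.001, 0], "turn": [0, 0, 0]},
  {"dp": [0, -0.002, 0], "turn": [0, 0, 0]},
  {"dp": [0, -0.003, 0], "turn": [0, 0, 0]},
  {"dp": [0, -0.004, 0], "turn": [0, 0, 0]},
])

```text
time: 12.2
tool_pos: [0.5536, -0.0004, 0.0186]
tool_rot: [-1.13, 1.571, 0.414]
contact_force: [-2.4, 1.4, 1.1]
opening: 0.0457
```

```bash
python3 tail.py w6; python3 -c "
from h import *
z=snap('side','s6')
cv2.imwrite('pics/s6c.png',np.vstack([cv2.resize(z['p'][180:230,310:370],(600,500),interpolation=cv2.INTER_CUBIC)])[:,:,::-1])"
```

```text
t 12.25 pos [ 5.538e+02 -4.000e-01  1.860e+01] toolx [ 6.e-04  0.e+00 -1.e+00] ty [-9.996e-01  2.670e-02 -6.000e-04] F [-1.11  0.93  0.24] T [0.08 0.45 0.03] op 0.0461 q6 [-0.14  0.64  1.68  0.    0.82 -1.68]
tail row, dist [184.    37.84]
```

View pics/s6c.png

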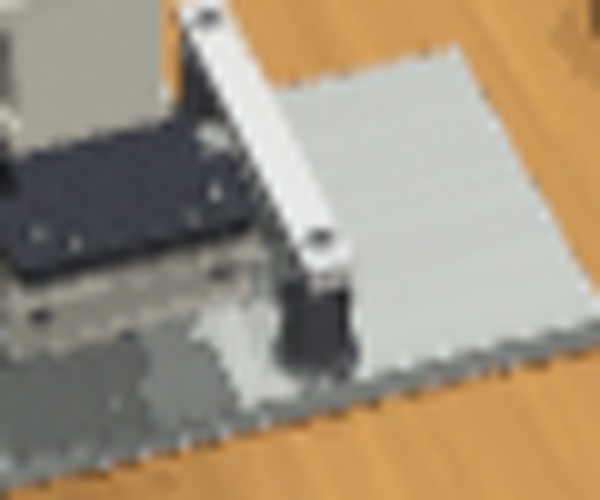

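Emit:
move_arm([
  {"dp": [0, -0.0015, 0], "turn": [0, 0, 0]},
  {"dp": [0, -0.003, 0], "turn": [0, 0, 0]},
  {"dp": [0, -0.0045, 0], "turn": [0, 0, 0]},
  {"dp": [0, -0.006, 0], "turn": [0, 0, 0]},
])

```text
time: 12.7
tool_pos: [0.5596, -0.0006, 0.0186]
tool_rot: [-0.757, 1.571, 0.787]
contact_force: [-2.2, -0.7, -0.3]
opening: 0.0456
```

Emit:
move_arm([
  {"dp": [0.0001, -0.0015, 0], "turn": [0, 0, 0]},
  {"dp": [0.0001, -0.003, 0], "turn": [0, 0, 0]},
  {"dp": [0.0001, -0.0045, 0], "turn": [0, 0, 0]},
  {"dp": [0.0001, -0.006, 0], "turn": [0, 0, 0]},
])

```text
time: 13.1
tool_pos: [0.5655, -0.0007, 0.0186]
tool_rot: [0.084, 1.571, 1.628]
contact_force: [-3.2, 0.2, 1.0]
opening: 0.0457
```

```bash
python3 tail.py w7; python3 -c "
from h import *
z=snap('side','s7')
cv2.imwrite('pics/s7c.png',np.vstack([cv2.resize(z['p'][180:230,310:370],(600,500),interpolation=cv2.INTER_CUBIC)])[:,:,::-1])"
```

```text
t 13.15 pos [565.9  -0.7  18.6] toolx [ 6.e-04  0.e+00 -1.e+00] ty [-9.996e-01  2.670e-02 -6.000e-04] F [-2.08 -0.1   1.18] T [0.1  0.45 0.03] op 0.0461 q6 [-0.14  0.66  1.64  0.    0.84 -1.68]
tail row, dist [183.5   37.93]
```

View pics/s7c.png

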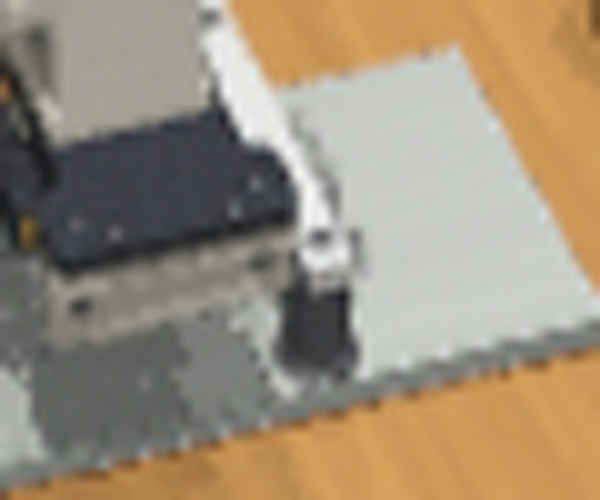

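Fins are coming out beyond the bar at about (320,150). Before the gripper passes over the bar I'll check its height over it.

```bash
python3 -c "
from h import *
z=load('s7');w=pts(z)
for v in range(188,222,2):
    print(v,[(u,*(w[v,u]*1000).round(0).astype(int)) for u in range(316,346,4) if np.isfinite(w[v,u,0])])
cv2.imwrite('pics/s7d.png',cv2.resize(z['p'][160:240,290:390],(800,640),interpolation=cv2.INTER_CUBIC)[:600,:,::-1])
"
```

```text
188 [(316, np.int64(544), np.int64(-49), np.int64(152)), (320, np.int64(557), np.int64(-47), np.int64(146)), (324, np.int64(567), np.int64(-51), np.int64(146)), (328, np.int64(581), np.int64(-47), np.int64(139)), (332, np.int64(620), np.int64(25), np.int64(65)), (336, np.int64(656), np.int64(86), np.int64(2)), (340, np.int64(669), np.int64(83), np.int64(0)), (344, np.int64(673), np.int64(59), np.int64(20))]
190 [(316, np.int64(544), np.int64(-47), np.int64(143)), (320, np.int64(556), np.int64(-47), np.int64(139)), (324, np.int64(567), np.int64(-51), np.int64(139)), (328, np.int64(579), np.int64(-52), np.int64(136)), (332, np.int64(599), np.int64(-30), np.int64(110)), (336, np.int64(629), np.int64(14), np.int64(63)), (340, np.int64(656), np.int64(51), np.int64(23)), (344, np.int64(670), np.int64(49), np.int64(20))]
192 [(316, np.int64(544), np.int64(-47), np.int64(135)), (320, np.int64(556), np.int64(-48), np.int64(132)), (324, np.int64(568), np.int64(-49), np.int64(129)), (328, np.int64(579), np.int64(-51), np.int64(127)), (332, np.int64(596), np.int64(-37), np.int64(110)), (336, np.
[... 5207 characters left out ...]
8), np.int64(-45), np.int64(19)), (328, np.int64(579), np.int64(-50), np.int64(19)), (332, np.int64(591), np.int64(-53), np.int64(18)), (336, np.int64(602), np.int64(-56), np.int64(17)), (340, np.int64(613), np.int64(-63), np.int64(20)), (344, np.int64(627), np.int64(-61), np.int64(13))]
220 [(316, np.int64(544), np.int64(-40), np.int64(13)), (320, np.int64(554), np.int64(-47), np.int64(17)), (324, np.int64(565), np.int64(-51), np.int64(17)), (328, np.int64(576), np.int64(-58), np.int64(19)), (332, np.int64(587), np.int64(-62), np.int64(19)), (336, np.int64(600), np.int64(-63), np.int64(15)), (340, np.int64(613), np.int64(-63), np.int64(11)), (344, np.int64(626), np.int64(-64), np.int64(7))]
```

View pics/s7d.png

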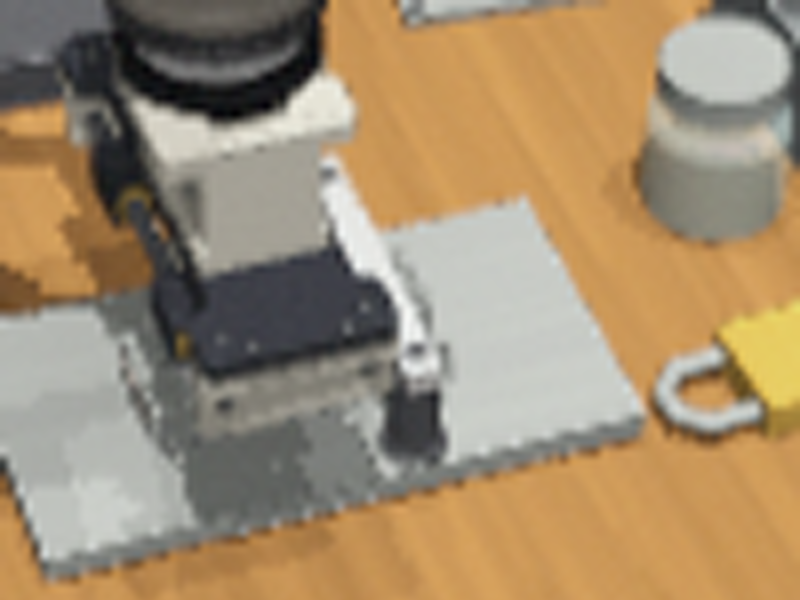

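The body's underside is at 87–90 mm, clear of the bar top at 66 mm. Continuing the remaining 28 mm.

Emit:
move_arm([
  {"dp": [0, -0.002, 0], "turn": [0, 0, 0]},
  {"dp": [0, -0.004, 0], "turn": [0, 0, 0]},
  {"dp": [0, -0.006, 0], "turn": [0, 0, 0]},
  {"dp": [0, -0.008, 0], "turn": [0, 0, 0]},
])

```text
time: 13.6
tool_pos: [0.5735, -0.0009, 0.0186]
tool_rot: [0.265, 1.571, 1.809]
contact_force: [-3.6, 0.8, 2.0]
opening: 0.0459
```

Emit:
move_arm([
  {"dp": [0, -0.002, 0], "turn": [0, 0, 0]},
  {"dp": [0, -0.004, 0], "turn": [0, 0, 0]},
  {"dp": [0, -0.006, 0], "turn": [0, 0, 0]},
  {"dp": [0, -0.008, 0], "turn": [0, 0, 0]},
])

```text
time: 14.0
tool_pos: [0.5815, -0.0011, 0.0186]
tool_rot: [0.438, 1.571, 1.983]
contact_force: [-4.5, -0.2, 3.5]
opening: 0.0456
```

```bash
python3 tail.py w8
```

```text
t 14.05 pos [582.   -1.2  18.6] toolx [ 7.e-04  0.e+00 -1.e+00] ty [-9.996e-01  2.670e-02 -7.000e-04] F [-3.52  0.81  3.75] T [ 0.23  0.66 -0.01] op 0.046 q6 [-0.13  0.68  1.6   0.    0.87 -1.68]
tail row, dist [183.    38.04]
```

Emit:
move_arm([
  {"dp": [-0.0002, -0.002, 0], "turn": [0, 0, 0]},
  {"dp": [-0.0002, -0.004, 0], "turn": [0, 0, 0]},
  {"dp": [-0.0002, -0.006, 0], "turn": [0, 0, 0]},
])

```text
time: 14.35
tool_pos: [0.5877, -0.0013, 0.0186]
tool_rot: [-1.137, 1.571, 0.407]
contact_force: [-3.0, -0.2, 1.4]
opening: 0.046
```

Emit:
move_arm([
  {"dp": [0, -0.002, 0], "turn": [0, 0, 0]},
  {"dp": [0, -0.004, 0], "turn": [0, 0, 0]},
  {"dp": [0, -0.006, 0], "turn": [0, 0, 0]},
  {"dp": [0, -0.007, 0], "turn": [0, 0, 0]},
  {"dp": [0, -0.007, 0], "turn": [0, 0, 0]},
])

```text
time: 14.85
tool_pos: [0.5948, -0.0015, 0.0186]
tool_rot: [-1.54, 1.57, 0.004]
contact_force: [-0.2, -0.5, -3.6]
opening: 0.0461
```

```bash
python3 tail.py w9;python3 -c "
from h import *
z=snap('side','s9')
cv2.imwrite('pics/s9d.png',cv2.resize(z['p'][160:240,290:390],(800,640),interpolation=cv2.INTER_CUBIC)[:600,:,::-1])
"
```

```text
t 14.9 pos [594.8  -1.5  18.6] toolx [ 9.e-04 -0.e+00 -1.e+00] ty [-9.996e-01  2.670e-02 -9.000e-04] F [ 0.93  0.08 -3.43] T [ 0.06 -0.04  0.  ] op 0.0456 q6 [-0.13  0.69  1.56  0.    0.89 -1.68]
tail row, dist [183.    37.71]
```

View pics/s9d.png

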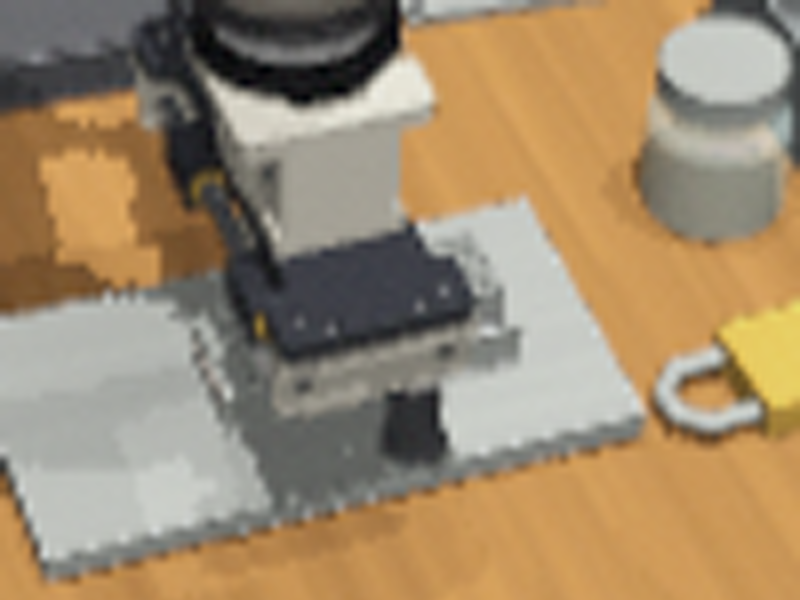

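The fins stand beyond the bar, with the heel at x≈635 and the bar's far face at about 628. I'll lower, release and rise.

Emit:
move_arm([
  {"dp": [0.0002, 0, 0], "turn": [0, 0, 0]},
  {"dp": [0.0003, 0, 0], "turn": [0, 0, 0]},
])

```text
time: 15.15
tool_pos: [0.5947, -0.0015, 0.0186]
tool_rot: [-1.501, 1.57, 0.043]
contact_force: [0.6, 0.8, -1.1]
opening: 0.046
```

Emit:
move_arm([
  {"dp": [0, 0, 0], "turn": [0, 0, 0]},
  {"dp": [0, 0, 0], "turn": [0, 0, 0]},
  {"dp": [0, 0, 0], "turn": [0, 0, 0]},
  {"dp": [0, 0, 0], "turn": [0, 0, 0]},
], hand=0.058)

```text
time: 15.55
tool_pos: [0.5945, -0.0015, 0.0186]
tool_rot: [-1.445, 1.57, 0.099]
contact_force: [0.2, -0.1, 0.8]
opening: 0.0579
```

```bash
python3 tail.py w10
```

```text
t 15.6 pos [594.4  -1.5  18.5] toolx [ 2.e-04  0.e+00 -1.e+00] ty [-9.996e-01  2.670e-02 -2.000e-04] F [0.24 0.07 0.42] T [-0.   -0.04  0.05] op 0.0582 q6 [-0.13  0.69  1.56  0.    0.89 -1.68]
tail row, dist [184.    37.21]
```

Force is zero and the fingers are free. Now straight up, then back for a look.

Emit:
move_arm([
  {"dp": [-0.005, 0, 0], "turn": [0, 0, 0]},
  {"dp": [-0.02, 0, 0], "turn": [0, 0, 0]},
  {"dp": [-0.05, 0, 0], "turn": [0, 0, 0]},
  {"dp": [-0.09, 0, 0], "turn": [0, 0, 0]},
  {"dp": [-0.14, 0, 0], "turn": [0, 0, 0]},
  {"dp": [-0.18, 0.04, 0], "turn": [0, 0, 0]},
  {"dp": [-0.2, 0.09, 0], "turn": [0, 0, 0]},
  {"dp": [-0.2, 0.13, 0], "turn": [0, 0, 0]},
  {"dp": [-0.2, 0.15, 0], "turn": [0, 0, 0]},
  {"dp": [-0.2, 0.15, 0], "turn": [0, 0, 0]},
])

```text
time: 16.6
tool_pos: [0.4422, 0.0028, 0.2195]
tool_rot: [-1.698, 1.57, -0.154]
contact_force: [0.1, -0.1, -0.1]
opening: 0.0582
```

```bash
python3 -c "
from h import *
st();z=snap('side','s11');t=snap('top','t11')
a=cv2.resize(z['p'][160:240,290:390],(500,400),interpolation=cv2.INTER_CUBIC);b=cv2.resize(t['p'][170:260,280:345],(290,400),interpolation=cv2.INTER_CUBIC)
cv2.imwrite('pics/c11.png',np.hstack([a,b])[:,:,::-1])
for z in(z,t):
    q=pts(z).reshape(-1,3)
    k=q[(q[:,0]>.56)&(q[:,0]<.71)&(abs(q[:,1])<.03)&(q[:,2]>.046)&(q[:,2]<.075)]
    if len(k):print(np.histogram(k[:,0],np.arange(.56,.72,.01)))
    k=q[(q[:,0]>.54)&(q[:,0]<.72)&(abs(q[:,1])<.05)&(q[:,2]>.025)&(q[:,2]<.05)];print(len(k),k[:,0].min(),k[:,0].max(),cv2.minAreaRect((k[:,:2]*1000).astype(np.float32)))
"
```

```text
t 16.6 pos [442.2   2.8 219.5] toolx [ 8.e-04 -1.e-04 -1.e+00] ty [-9.996e-01  2.680e-02 -8.000e-04] F [ 0.14 -0.05 -0.07] T [ 0.03 -0.04  0.03] op 0.0582 q6 [-0.17  0.2   1.75  0.    1.2  -1.71]
(array([ 0,  0,  0,  0,  0, 35, 43, 20, 32, 29, 29,  5,  0,  0,  0]), array([0.56, 0.57, 0.58, 0.59, 0.6 , 0.61, 0.62, 0.63, 0.64, 0.65, 0.66,
       0.67, 0.68, 0.69, 0.7 , 0.71]))
401 0.5553089390577062 0.694533960836222 ((614.7236938476562, -8.705093383789062), (96.6678695678711, 127.06159210205078), 53.902565002441406)
(array([ 0,  0,  0,  0,  0, 37, 53, 12, 21, 16, 17,  3,  0,  0,  0]), array([0.56, 0.57, 0.58, 0.59, 0.6 , 0.61, 0.62, 0.63, 0.64, 0.65, 0.66,
       0.67, 0.68, 0.69, 0.7 , 0.71]))
302 0.5698468733053611 0.7073574959251118 ((638.824951171875, -2.670703887939453), (97.4805679321289, 135.32473754882812), 86.6004638671875)
```

View pics/c11.png

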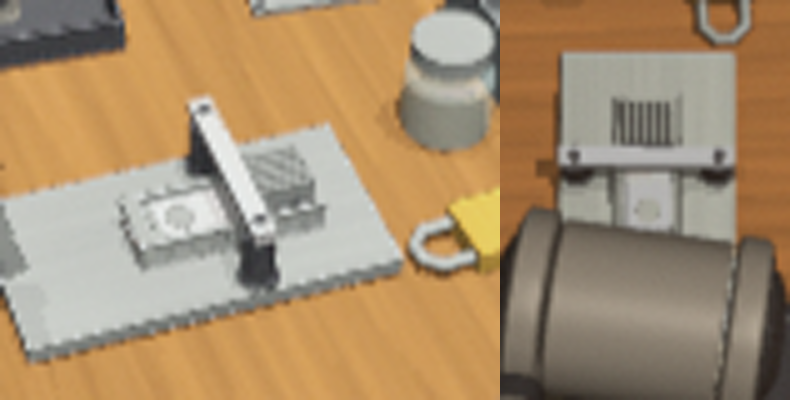

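```bash
python3 -c "
from h import *
t=load('t11');s=load('s11')
b=cv2.resize(t['p'][186:212,300:326],(520,520),interpolation=cv2.INTER_NEAREST);cv2.imwrite('pics/c12.png',b[:,:,::-1])
w=pts(t)
for v in range(186,212): print(v,[tuple((w[v,u,[0,2]]*1000).round(0).astype(int).tolist()) for u in (308,310,312,314,316)], t['p'][v,306:320].mean(1).astype(int).tolist())
"
```

```text
186 [(697, 13), (696, 17), (697, 13), (697, 13), (696, 17)] [159, 161, 160, 158, 162, 164, 160, 163, 163, 165, 161, 161, 161, 161]
187 [(694, 12), (693, 16), (694, 11), (692, 18), (693, 15)] [161, 160, 160, 158, 165, 163, 161, 163, 166, 163, 159, 161, 161, 160]
188 [(689, 20), (689, 17), (688, 20), (689, 17), (689, 16)] [160, 161, 161, 158, 163, 164, 160, 163, 164, 162, 160, 161, 162, 159]
189 [(686, 16), (685, 22), (687, 12), (685, 18), (686, 15)] [160, 161, 159, 159, 163, 163, 161, 163, 164, 163, 160, 160, 160, 161]
190 [(683, 16), (683, 16), (683, 12), (684, 10), (682, 15)] [159, 161, 162, 159, 162, 164, 161, 162, 163, 164, 161, 160, 162, 160]
191 [(675, 35), (675, 33), (670, 51), (670, 53), (670, 51)] [153, 149, 156, 160, 162, 162, 162, 163, 163, 161, 161, 159, 162, 157]
192 [(668, 48), (666, 54), (667, 52), (666, 56), (667, 51)] [125, 130, 137, 145, 153, 148, 153, 146, 154, 146, 153, 146, 157, 139]
193 [(662, 58), (665, 47), (664, 50), (664, 51), (663, 54)] [91, 84, 124, 82, 126, 94, 126, 90, 123, 90, 125, 98, 148, 136]
194 [(661, 52), (661, 51), (660, 53), (660, 53), (660, 50)]
[... 1538 characters left out ...]
167, 167, 168, 167, 168, 168, 167, 167, 169, 167]
207 [(616, 59), (616, 57), (615, 63), (614, 67), (615, 61)] [111, 113, 114, 115, 115, 113, 114, 113, 113, 115, 114, 115, 114, 112]
208 [(618, 34), (618, 32), (618, 32), (619, 29), (618, 28)] [88, 89, 102, 109, 111, 113, 111, 111, 116, 116, 116, 114, 91, 83]
209 [(616, 27), (616, 28), (616, 24), (615, 30), (616, 24)] [117, 127, 147, 164, 165, 166, 167, 167, 175, 176, 176, 171, 126, 113]
210 [(612, 29), (612, 29), (611, 34), (612, 29), (612, 27)] [116, 134, 162, 178, 177, 179, 178, 177, 179, 178, 179, 175, 132, 121]
211 [(608, 33), (608, 32), (608, 32), (608, 30), (607, 36)] [125, 139, 153, 177, 179, 178, 179, 178, 178, 178, 178, 177, 155, 131]
```

View pics/c12.png

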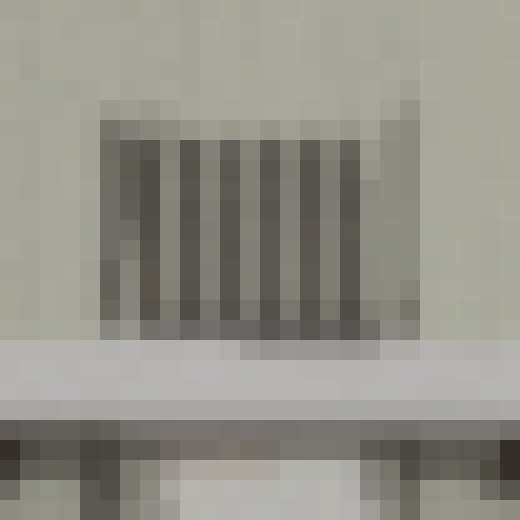

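```bash
python3 -c "
from h import *
a=load('side0')['p'].astype(int);b=load('s11')['p'].astype(int)
for n,(u,v) in dict(bare=(410,245),frame=(351,155),driver=(262,226),jar=(380,177),bottle=(282,118),lock=(386,206),tube=(387,331),black1=(308,262),black2=(424,308)).items():
    print(n,abs(a-b)[v-14:v+14,u-14:u+14].max(2).__gt__(60).sum())
st();robot.hand_in()"
```

```text
bare 0
frame 0
driver 30
jar 0
bottle 364
lock 0
tube 0
black1 0
black2 0
t 16.7 pos [445.2   2.4 219.2] toolx [ 2.3e-03 -2.0e-04 -1.0e+00] ty [-0.9996  0.0269 -0.0023] F [0.51 0.63 0.8 ] T [ 0.01 -0.02 -0.06] op 0.0579 q6 [-0.17  0.2   1.74  0.    1.2  -1.71]
the job is handed in; nothing more can be done
```

View pics/s11.png

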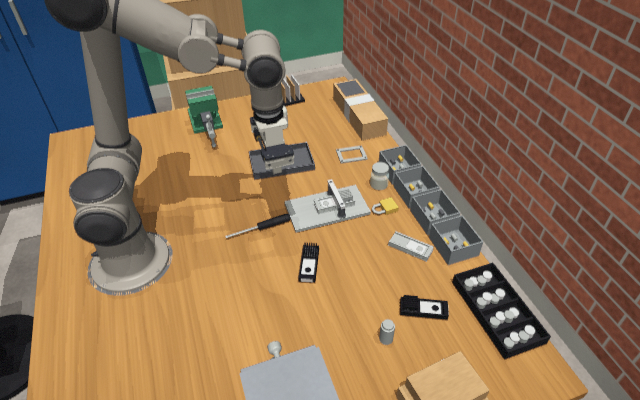

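The casting cleared the bar. It lies flat on the plate with its fins beyond the bar, and the job is handed in at 16.7 s.

**Slide:** I set it on the entry end of the plate, let it settle flat, and regripped at 8 N. I then slid it under the bar in small steps. Drag stayed at or below about 5 N, the same as before the bar, and the casting did not slip in the grip. Wrist depth suggested fin tops near 37.7 mm against the 38 mm gap.

**Flatness caveat:** near the entry, and again at the very end, the wrist force showed the arm carrying the casting's full weight. It was then off the plate by about 0.1–0.2 mm. I lowered it again before the fins reached the bar, and again before releasing it.

**Last checks:**
- **Heel position:** the rear foot of the fins is past the bar's far face by about 6.5 mm from the grip position, and about 5 mm from the top camera. These differ by less than the calibration error, and both put the fins wholly beyond.
- **Gripper:** it is clear of everything and touching nothing.
- **Other things on the bench:** seven of the nine I compared, both black look-alikes included, showed no change in the side view. The screwdriver patch changed slightly, which I put down to the arm's shadow. The bottle was hidden behind the arm in that view, so I could not check it there; the arm never worked near it.

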